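Show the apprentice which part is glued next

TASK

Press the call button on the bench right down and let it go, to fetch the apprentice. Then show what is to be glued next: bring the fingertips two to five centimetres straight above the middle of the ukulele bridge that lies among the dark wooden parts on the cork mat and stay there for two seconds, then point in the same way at the middle of the tape-framed place on the ukulele body where it belongs, stay two seconds and finish still pointing there. Touch and move nothing but the button, and do not dip down over the other three wooden parts on the mat.

Things in the scene. Friction and masses are not known exactly. Their poses are not given: they have to be found in the camera images.
- call (a joint): The call button's plunger: 0 m = up (rest), 0.006 m = right down. A spring returns it; it takes about 5 N to hold it right down.
- call_top (a point): Centre of the top face of the call button's plunger (it moves with it): a round steel plunger 36 mm across on a low black housing, fixed to the bench near its middle line, pressed straight down.
- call_base: The call button's black housing, fixed to the bench; origin at the centre of its underside, z up.
- uke: Body of a ukulele without neck, lying on its back, loose on the bench: figure-eight outline 290 mm long, 200 mm wide at the large (lower) bout and 144 mm at the small (upper) bout, 65 mm thick, dark sides and lighter top with a round dark soundhole (54 mm). Origin at the middle of its length on the underside; x along its length towards the small bout, z up. It lies to the left or the right of the call button at any yaw.
- uke_seat (a point): Where the bridge belongs: middle of a bare rectangle 26 mm by 100 mm framed by four pale strips of paper masking tape 12 mm wide, flat on the ukulele's top (65 mm above the bench) in its large bout, 100 mm from the soundhole's centre; z up.
- mat: Cork mat 220 x 270 x 5 mm lying fixed on the bench on the other side of the call button; origin at the centre of its underside, z up. Four loose dark wooden parts lie on it, in any order: the bridge, the strip, the block and the head plate.
- bridge: The ukulele bridge, loose, dark wood: a bar 95 mm long (y) and 24 mm wide (x), with wings 5 mm high at its ends, a middle 60 mm raised to 9.5 mm, and a thin white saddle strip along the middle part. Origin at the centre of its underside.
- bridge_top (a point): Centre of the top of the bridge, 9.5 mm above its underside; z up.
- strip: Plain dark wood stick 105 (y) x 12 (x) x 8 mm high, loose on the mat; origin at the centre of its underside.
- block: Dark wood tail block 50 (y) x 36 (x) x 28 mm high, loose on the mat; origin at the centre of its underside.
- headplate: Flat dark wood head plate 85 (y) x 50 (x) x 4 mm with four pale peg marks, loose on the mat; origin at the centre of its underside.
- tin: Round aluminium wax tin, 66 mm across, 27 mm high, loose on the bench near its middle line, nearer or farther than the call button; origin at the centre of its underside. Beyond all these, at the far side of the bench (x above 0.75 m), stand a glue bottle 150 mm tall, a block plane and a bar clamp; tools and stock (up to 150 mm tall) line the sides (|y| above 0.55 m).
Things that resemble listed ones, but are neither listed nor needed, are in the scene too. What is shaped like the call_base but blue, purple or turquoise is not meant.

How it is judged:
By the outcome, as a careful person would: the job done as asked, in the order asked, and still so for the second after the job is handed in, with the robot touching nothing.
It also fails if it takes over 54 s, if anything falls off the work surface, if the arm or the gripper's body presses on something with over 40 N, if the wrist force passes 120 N, or if a joint passes its speed limit or range.

ROBOT

A 7-joint arm with a two-finger parallel gripper is mounted at the origin on the work surface. World frame = base frame: x ahead of the robot, y to its left, z up, the work surface at z = 0. Lengths are in m, angles in rad, forces in N, time in s.
With the tool pointing down it reaches from about 0.425 to 0.875 m from the base axis. Payload 4.7 kg.
Tool frame: the origin (TCP) lies midway between the tips of the shut fingers; the grasp point (between the pads) lies 19 mm behind it (ctrl.grip_point_offset is the distance from the TCP to the grasp point, in m); z points along the fingers, y is the line along which they close (so a half turn about z gives the same grasp; the last joint's range is limited). The gripper opens to 87 mm and grips with 3 to 60 N. Pads are 19 mm wide; open, the fingers measure 117 mm over their backs; the gripper's body (75 mm by 190 mm) begins 51 mm behind the grasp point.
Start: joints at [-1.127, 0.321, -0.07, 1.45, 0.023, 1.371, -0.057], TCP at [0.271, 0.591, 0.223] pointing down, gripper open.
Joint ranges: [-2.86, 2.86], [-0.3, 2.09], [-1.38, 1.24], [0.06, 2.45], [-1.56, 4.7], [0.09, 2.05], [-2.69, 2.69]. Speed limits (rad/s): [2.57, 2.57, 3.14, 3.14, 3.14, 3.14, 3.14].

INTERFACE

Orientations are given as a rotation vector (axis times angle).
In Python, from bench import ctrl gives the robot as it stands. The module is installed in compiled form; this text tells all that it offers.
- The arm moves only by the shell command python3 -m handwheel 'ROWS' [OPENING] [FORCE]. ROWS is JSON, a list of rows, each an object of numbers: "x", "y", "z": the shift along the tool's x, y, z in m; "wx", "wy", "wz": the turn, a rotation vector about the tool's x, y, z in degrees. A call has 1 to 10 rows; each row is the pose to reach, as a shift and turn from the pose commanded when the call began, along the tool's axes at that moment; what a row does not reach only later rows make up. A row lasts 1/12 s, in which the tool goes at most 41.7 mm and 7.16 degrees, less where a joint would pass 70% of its speed; a pose out of reach is approached as far as the arm can. A call with a gripper value outside its range is refused whole. OPENING is the finger opening in m, from 0 to 0.087, set as the call begins (- or left out, the last holds). The fingers move at their own pace and stop on an object; FORCE is the grip in N (left out, the last holds). Time passes only in rows, so rows that repeat a pose let the fingers close. It gives the time, the measured TCP pose, the force, the opening and the grip force at its end, in the units of the state.
- ctrl.get_state(): the state, without advancing time (a new reading comes with each control period).
- ctrl.get_image(name): name is "side" or "top"; returns a dict with "image" (400x640x3 uint8, red, green, blue), "K" (3x3 intrinsics, pixels), "world_to_cam" (4x4, takes a point from world to camera coordinates). Camera axes: x right, y down, z forward; pixel columns grow to the right and rows downward; lengths in m; the calibration is good to about 2 mm. A picture is of the moment at which its call begins. There is no depth.
- ctrl.close_job(): hands the job in; it is judged then, once.
The state is a dict: "time": time; "joint_positions": joint angles; "qd": joint speeds; "joint_torque": joint torques, N m; "position": TCP position; "tool_rot": TCP orientation; "ft_force": force on the tool from outside, world axes, zero at the start; "torque": the same for the moment, N m; "grip_width": opening from 0.0 (shut) to 1.0 (fully open); "grip_force": force on a finger pad.
Only numpy, scipy, OpenCV 4.12 (cv2) and the standard library are available. Lean on these libraries where they do the work, as an engineer would, in place of code of your own. Each camera call takes 0.05 s, during which the arm holds its last target. There are 200 camera calls.

## Working session

There is one attempt and no reset: what is moved stays moved. The work goes in short steps, Python scripts to look and compute and a shell command to move; the robot and the scene stay as the last step left them, time stands still between calls to the robot, and variables do not carry over. Pictures are saved under pics/ and viewed, at most 10 in all, crops included, and the job is handed in when it is done.

```bash
mkdir -p pics; cat > h.py <<'E'
import numpy as np, cv2, pickle
from bench import ctrl
def snap(tag):
    d={n:ctrl.get_image(n) for n in ("top","side")}
    for n in d: cv2.imwrite(f"pics/{tag}_{n}.png",d[n]["image"][:,:,::-1])
    pickle.dump(d,open(f"{tag}.pkl","wb"))
def load(tag): return pickle.load(open(f"{tag}.pkl","rb"))
def P(c): return c["K"]@c["world_to_cam"][:3]
def onplane(c,uv,z):
    p=P(c); H=np.c_[p[:,:2],p[:,2]*z+p[:,3]]; r=np.linalg.solve(H,[*uv,1]); return r[:2]/r[2]
def tri(a,ua,b,ub):
    X=cv2.triangulatePoints(P(a),P(b),np.array(ua,float),np.array(ub,float)); return (X[:3]/X[3]).ravel()
def proj(c,X): q=P(c)@[*X,1]; return q[:2]/q[2]
E
python3 - <<'E'
from h import *
snap("a"); s=ctrl.get_state(); print(s)
d=load("a")
for n in d: print(n,d[n]["K"],np.linalg.inv(d[n]["world_to_cam"])[:3].round(3))
E
```

```text
{'time': 0.1, 'joint_positions': array([-1.12693571,  0.32176263, -0.07009765,  1.45154239,  0.02259373,
        1.37076805, -0.0569111 ]), 'qd': array([ 1.11176453e-03, -1.38566935e-03, -1.65839650e-03, -3.17081402e-03,
       -3.54347961e-04, -9.61503011e-04,  6.22076796e-05]), 'joint_torque': array([-3.58761854e-04, -4.92571378e+01, -4.05850494e-01, -3.13396990e+01,
       -6.40678732e-02,  3.96350620e-02,  8.69436985e-05]), 'position': array([0.27065848, 0.59044034, 0.22156735]), 'tool_rot': array([-6.69780739e-01, -3.06907478e+00,  2.62255889e-03]), 'ft_force': array([-0.26641503,  0.26255752,  0.1125508 ]), 'torque': array([ 0.00147715,  0.00991856, -0.01363573]), 'grip_force': 0.0, 'grip_width': 0.9988410240293757}
top [[406.75076698   0.         314.03344872]
 [  0.         406.75076698 198.60557021]
 [  0.           0.           1.        ]] [[-0.029 -0.994  0.104  0.4  ]
 [-0.999  0.03   0.01  -0.011]
 [-0.013 -0.104 -0.995  0.918]]
side [[370.76015513   0.         319.9572645 ]
 [  0.         370.76015513 200.47775514]
 [  0.           0.           1.        ]] [[ 0.955 -0.165  0.247  0.273]
 [-0.296 -0.587  0.754 -0.634]
 [ 0.021 -0.793 -0.609  0.604]]
```

View pics/a_top.png

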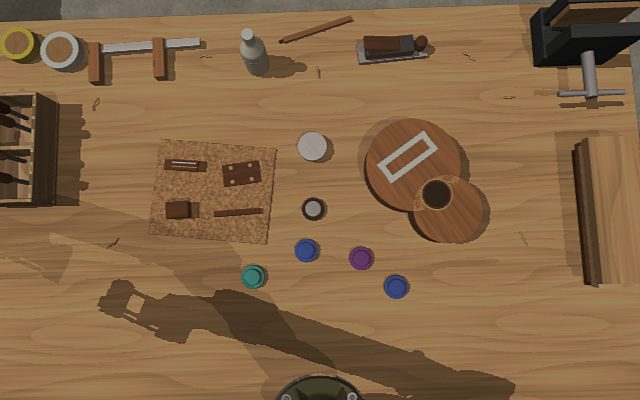

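View pics/a_side.png

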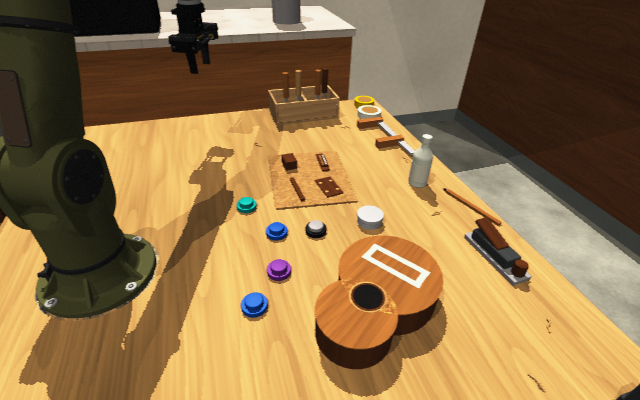

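Top view: the black call button with steel plunger is at (313,209). The other round buttons are blue, purple or turquoise, at (306,250), (361,258), (396,287) and (253,277), so they aren't meant. The tin is at (312,146) and the ukulele seat at (407,157).
Parts on the mat: (185,166) is a bar with a white saddle, so it's the bridge. (242,173) has four pale marks (head plate), (179,210) is the block and (238,212) the plain strip. In the side view the button is at (316,227), the bridge at (322,161) and the seat at (396,265). I'll confirm in one enlarged crop.

```bash
python3 - <<'E'
from h import *
d=load("a");r=lambda n,x,y,w,h,s:cv2.resize(d[n]["image"][y:y+h,x:x+w,::-1],None,fx=s,fy=s,interpolation=cv2.INTER_CUBIC)
A=np.hstack([r("top",160,150,60,40,6),r("side",302,146,60,40,6)])
B=np.hstack([r("top",283,189,60,40,6),r("side",286,207,60,40,6)])
cv2.imwrite("pics/crop1.png",np.vstack([A,B]))
# tape frame (pale) and uke
for n,(x,y,w,h) in dict(top=(372,125,72,62),side=(355,240,80,50)).items():
    im=d[n]["image"][y:y+h,x:x+w].astype(int); m=(im.min(2)>(150)).astype(np.uint8)
    k,l,st,c=cv2.connectedComponentsWithStats(m); i=1+np.argmax(st[1:,4])
    ys,xs=np.nonzero(l==i); q=cv2.minAreaRect(np.c_[xs,ys].astype(np.float32)); print(n,st[i],np.array(q[0])+[x,y],q[1:])
    # quad center = intersect diagonals
    hull=cv2.convexHull(np.c_[xs,ys].astype(np.int32)); ap=cv2.approxPolyDP(hull,4,True)[:,0]+[x,y]; print(ap.tolist())
E
```

```text
top [ 6 23 29 26 94] [391.23170853 156.9146347 ] ((11.148662567138672, 32.649658203125), 40.0302619934082)
[[378, 164], [406, 148], [385, 173]]
side [  7   4  68  44 746] [395.48165131 264.6055069 ] ((67.11898803710938, 19.573551177978516), 28.300758361816406)
[[429, 273], [417, 287], [362, 256], [376, 244]]
```

View pics/crop1.png

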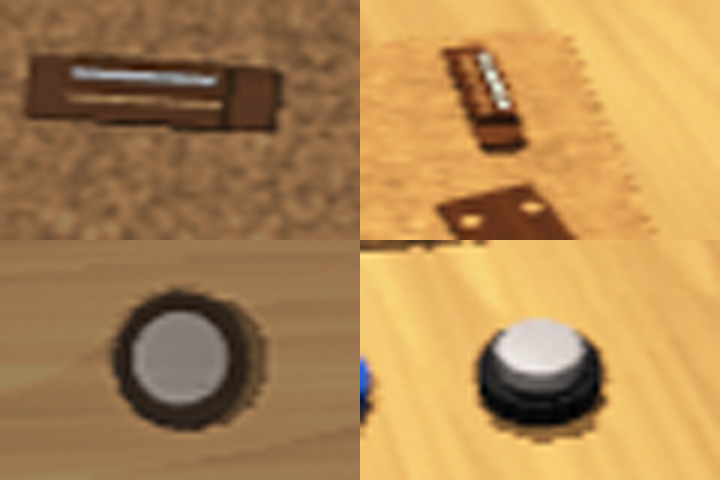

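The crop confirms both. The bridge has a raised middle and a white saddle and is centred at top (184.9,165.1), side (322.1,159.9). The steel plunger on the black housing is at top (312.8,208.3), side (315.6,224.4).

```bash
python3 - <<'E'
from h import *
d=load("a");t,s=d["top"],d["side"]
def frame(n,x,y,w,h):
    im=d[n]["image"][y:y+h,x:x+w]; hsv=cv2.cvtColor(im,cv2.COLOR_RGB2HSV)
    m=((hsv[...,1]<75)&(hsv[...,2]>110)).astype(np.uint8)
    k,l,st,c=cv2.connectedComponentsWithStats(m); i=1+np.argmax(st[1:,4]); ys,xs=np.nonzero(l==i)
    ap=cv2.approxPolyDP(cv2.convexHull(np.c_[xs,ys].astype(np.int32)),4,True)[:,0]+[x,y]
    print(n,ap.tolist()); return ap
a=frame("top",372,125,72,62); b=frame("side",355,240,80,50)
a=a[np.argsort(np.arctan2(*(a-a.mean(0)).T[::-1]))];b=b[np.argsort(np.arctan2(*(b-b.mean(0)).T[::-1]))]
def mid(q):
    H=cv2.getPerspectiveTransform(np.float32([[0,0],[1,0],[1,1],[0,1]]),np.float32(q)); r=H@[.5,.5,1]; return r[:2]/r[2]
if len(a)==len(b)==4:
    print("seat",mid(a),mid(b),tri(t,mid(a),s,mid(b)), onplane(t,mid(a),.065),onplane(s,mid(b),.065))
    c=np.array([onplane(t,q,.065) for q in a]);print(np.linalg.norm(np.roll(c,-1,0)-c,axis=1))
print("soundhole",onplane(t,(436,194),.065))
for n,u,v,z in (("bridge",(184.9,165.1),(322.1,159.9),.0145),("btn",(312.8,208.3),(315.6,224.4),.02)):
    X=tri(t,u,s,v);print(n,X,onplane(t,u,z),onplane(s,v,z),"reproj",proj(t,X)-u,proj(s,X)-v)
for n,u in (("tin",(312,146)),("strip",(238,212)),("head",(242,173)),("block",(179,210))): print(n,onplane(t,u,.015))
E
```

```text
top [[437, 148], [392, 182], [377, 165], [422, 131]]
side [[429, 273], [417, 287], [362, 256], [376, 244]]
seat [407.  156.5] [395.56135531 264.51556777] [ 0.57399321 -0.20296602  0.06302372] [ 0.57342526 -0.20246295] [ 0.57311258 -0.20455669]
[0.04824343 0.12132502 0.04792334 0.12189893]
soundhole [ 0.49140726 -0.25902584]
bridge [0.57963009 0.28874308 0.01297705] [0.57989853 0.28811302] [0.57812967 0.28642226] reproj [-0.05649529  0.24999346] [ 0.22808702 -0.022385  ]
btn [0.47242031 0.00161298 0.01956111] [0.47270562 0.00153005] [0.471877   0.00119657] reproj [-0.0305061   0.14524517] [ 0.16542945 -0.01342888]
tin [ 0.61453259 -0.00067228]
strip [0.46987598 0.16864042]
head [0.55765392 0.15874929]
block [0.47833826 0.30080168]
```

Everything checks: the seat height is 63 mm against 65, the tape frame is 48–50 × 122 mm, and the seat is 99.5 mm from the soundhole. All points are within reach. Next are the tool-frame shifts.

```bash
cat > go.py <<'E'
import sys
from h import *
from scipy.spatial.transform import Rotation as R
s=ctrl.get_state(); r=R.from_rotvec(s["tool_rot"])
T=dict(btn=(.4724,.0014),bridge=(.579,.2875),seat=(.5735,-.203))
for a in sys.argv[1:]:
    n,z=a.split(","); print(a,"shift mm",(r.inv().apply(np.array([*T[n],float(z)])-s["position"])*1e3).round(1))
down=np.cross(r.as_matrix()[:,2],[0,0,-1])
print("t",s["time"],s["position"].round(4),"level deg",np.degrees(r.inv().apply(down)).round(2),"F",s["ft_force"].round(1),s["grip_width"])
E
python3 go.py btn,.15
```

```text
btn,.15 shift mm [-428.8 -451.3   72.4]
t 0.1 [0.2707 0.5904 0.2216] level deg [-0.1  0.   0. ] F [-0.3  0.3  0.1] 0.9988410240293757
```

```bash
python3 -m handwheel '[{"x":-0.03,"y":-0.03},{"x":-0.055,"y":-0.06},{"x":-0.085,"y":-0.09},{"x":-0.115,"y":-0.12},{"x":-0.14,"y":-0.15},{"x":-0.17,"y":-0.18},{"x":-0.2,"y":-0.21},{"x":-0.23,"y":-0.24},{"x":-0.25,"y":-0.265},{"x":-0.27,"y":-0.285}]' 0 10; python3 go.py btn,.1
```

```text
btn,.1 shift mm [-428.8 -451.2  122.4]
t 0.1 [0.2707 0.5904 0.2216] level deg [-0.1  0.   0. ] F [-0.3  0.3  0.1] 0.9988410240293757invalid input at $[0]: expected keys x, y, z, wx, wy, wz
```

```bash
python3 -m handwheel '[{"x":-0.03,"y":-0.03,"z":0,"wx":0,"wy":0,"wz":0},{"x":-0.06,"y":-0.06,"z":0,"wx":0,"wy":0,"wz":0},{"x":-0.085,"y":-0.09,"z":0,"wx":0,"wy":0,"wz":0},{"x":-0.115,"y":-0.12,"z":0,"wx":0,"wy":0,"wz":0},{"x":-0.14,"y":-0.15,"z":0,"wx":0,"wy":0,"wz":0},{"x":-0.17,"y":-0.18,"z":0,"wx":0,"wy":0,"wz":0},{"x":-0.2,"y":-0.21,"z":0,"wx":0,"wy":0,"wz":0},{"x":-0.23,"y":-0.24,"z":0,"wx":0,"wy":0,"wz":0},{"x":-0.25,"y":-0.265,"z":0,"wx":0,"wy":0,"wz":0},{"x":-0.27,"y":-0.285,"z":0,"wx":0,"wy":0,"wz":0}]' 0 10; python3 go.py btn,.1
```

```text
time: 0.93
position: [0.3978, 0.2159, 0.2224]
tool_rot: [-0.674, -3.068, 0.001]
ft_force: [0.2, 0.1, 0.2]
grip_width: 0.324
grip_force: 0.0
btn,.1 shift mm [-157.6 -163.5  122.4]
t 0.9333 [0.3978 0.2159 0.2224] level deg [-0.02 -0.01  0.  ] F [0.2 0.1 0.2] 0.3235063623427873
```

```bash
python3 -m handwheel '[{"x":-0.03,"y":-0.03,"z":0,"wx":0,"wy":0,"wz":0},{"x":-0.06,"y":-0.06,"z":0.02,"wx":0,"wy":0,"wz":0},{"x":-0.085,"y":-0.085,"z":0.04,"wx":0,"wy":0,"wz":0},{"x":-0.11,"y":-0.11,"z":0.06,"wx":0,"wy":0,"wz":0},{"x":-0.13,"y":-0.135,"z":0.08,"wx":0,"wy":0,"wz":0},{"x":-0.15,"y":-0.155,"z":0.1,"wx":0,"wy":0,"wz":0},{"x":-0.156,"y":-0.163,"z":0.12,"wx":0,"wy":0,"wz":0},{"x":-0.157,"y":-0.163,"z":0.13,"wx":0,"wy":0,"wz":0},{"x":-0.157,"y":-0.163,"z":0.14,"wx":0,"wy":0,"wz":0},{"x":-0.157,"y":-0.163,"z":0.14,"wx":0,"wy":0,"wz":0}]'; python3 go.py btn,.03; python3 -c '
from h import *
snap("b");d=load("b");r=lambda n,x,y,w,h,s:cv2.resize(d[n]["image"][y:y+h,x:x+w,::-1],None,fx=s,fy=s)
cv2.imwrite("pics/b.png",np.hstack([r("top",263,159,100,120,4),r("side",266,157,100,120,4)]))'
```

```text
time: 1.77
position: [0.4708, 0.007, 0.0808]
tool_rot: [-0.667, -3.067, 0.001]
ft_force: [-1.3, 0.2, -0.3]
grip_width: 0.002
grip_force: 0.0
btn,.03 shift mm [-3.9 -4.3 50.8]
t 1.7667 [0.4708 0.007  0.0808] level deg [-0.09 -0.18  0.  ] F [-1.3  0.2 -0.3] 0.0023946996152958942
```

View pics/b.png

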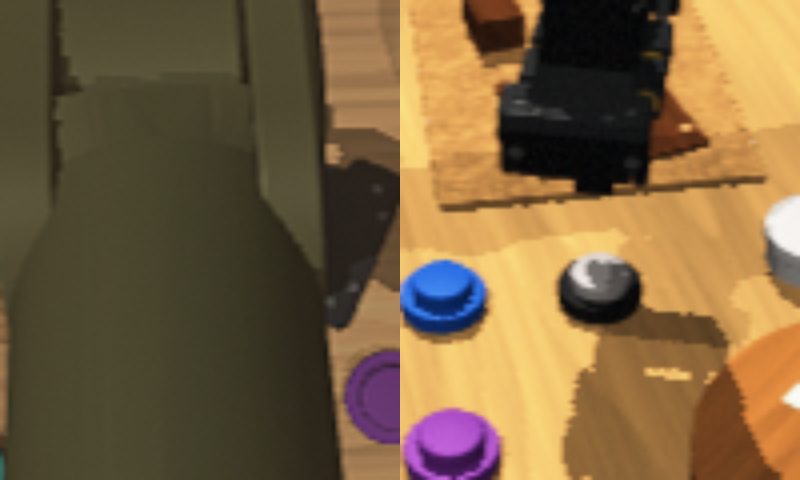

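The side crop shows the shut fingertips just above the steel plunger, as expected. Next I lower slowly.

```bash
python3 -m handwheel '[{"x":-0.001,"y":-0.001,"z":0.01,"wx":0,"wy":0,"wz":0},{"x":-0.001,"y":-0.001,"z":0.02,"wx":0,"wy":0,"wz":0},{"x":-0.001,"y":-0.001,"z":0.03,"wx":0,"wy":0,"wz":0},{"x":-0.001,"y":-0.001,"z":0.04,"wx":0,"wy":0,"wz":0},{"x":-0.001,"y":-0.001,"z":0.04,"wx":0,"wy":0,"wz":0},{"x":-0.001,"y":-0.001,"z":0.04,"wx":0,"wy":0,"wz":0},{"x":-0.001,"y":-0.001,"z":0.04,"wx":0,"wy":0,"wz":0}]'; python3 go.py btn,.02
```

```text
time: 2.45
position: [0.473, 0.0043, 0.0426]
tool_rot: [0.67, 3.069, -0.0]
ft_force: [-0.4, -0.2, 0.9]
grip_width: 0.005
grip_force: 0.0
btn,.02 shift mm [-0.7 -2.9 22.6]
t 2.45 [0.473  0.0043 0.0426] level deg [-0.01  0.   -0.  ] F [-0.4 -0.2  0.9] 0.004630251998335524
```

```bash
python3 -m handwheel '[{"x":-0.001,"y":-0.003,"z":0.006,"wx":0,"wy":0,"wz":0},{"x":-0.001,"y":-0.003,"z":0.012,"wx":0,"wy":0,"wz":0},{"x":-0.001,"y":-0.003,"z":0.018,"wx":0,"wy":0,"wz":0},{"x":-0.001,"y":-0.003,"z":0.021,"wx":0,"wy":0,"wz":0},{"x":-0.001,"y":-0.003,"z":0.023,"wx":0,"wy":0,"wz":0},{"x":-0.001,"y":-0.003,"z":0.025,"wx":0,"wy":0,"wz":0},{"x":-0.001,"y":-0.003,"z":0.025,"wx":0,"wy":0,"wz":0},{"x":-0.001,"y":-0.003,"z":0.025,"wx":0,"wy":0,"wz":0}]'; python3 -m handwheel '[{"x":0,"y":0,"z":0.001,"wx":0,"wy":0,"wz":0},{"x":0,"y":0,"z":0.002,"wx":0,"wy":0,"wz":0},{"x":0,"y":0,"z":0.002,"wx":0,"wy":0,"wz":0},{"x":0,"y":0,"z":0.002,"wx":0,"wy":0,"wz":0}]'
```

```text
time: 3.12
position: [0.4722, 0.0011, 0.0176]
tool_rot: [-0.67, -3.069, 0.0]
ft_force: [-2.6, -1.0, 4.2]
grip_width: 0.007
grip_force: 2.0
time: 3.45
position: [0.4723, 0.0011, 0.0163]
tool_rot: [-0.67, -3.069, -0.0]
ft_force: [-5.3, -0.7, 11.8]
grip_width: 0.006
grip_force: 5.7
```

```bash
python3 -m handwheel '[{"x":0,"y":0,"z":0.001,"wx":0,"wy":0,"wz":0},{"x":0,"y":0,"z":0.0015,"wx":0,"wy":0,"wz":0},{"x":0,"y":0,"z":0.0015,"wx":0,"wy":0,"wz":0},{"x":0,"y":0,"z":0.0015,"wx":0,"wy":0,"wz":0}]'; python3 -c '
from h import *
snap("c");d=load("c");b=load("a")
r=lambda d,x,y,w,h,s:cv2.resize(d["side"]["image"][y:y+h,x:x+w,::-1],None,fx=s,fy=s)
cv2.imwrite("pics/c.png",np.hstack([r(b,291,207,50,40,8),r(d,291,207,50,40,8)]))'
```

```text
time: 3.78
position: [0.4724, 0.0011, 0.0161]
tool_rot: [-0.67, -3.068, -0.001]
ft_force: [-9.7, -1.6, 23.3]
grip_width: 0.002
grip_force: 11.8
```

View pics/c.png

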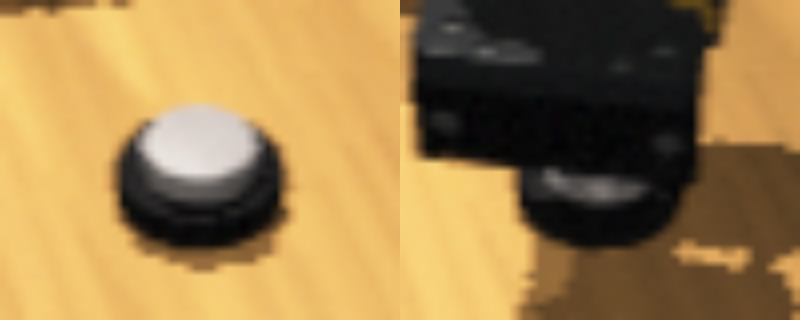

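The plunger is now flush and the force rose 11 N over 0.2 mm, so it is hard against its stop. Releasing straight up, then off to the bridge at height.

```bash
python3 -m handwheel '[{"x":0,"y":0,"z":-0.006,"wx":0,"wy":0,"wz":0},{"x":0,"y":0,"z":-0.015,"wx":0,"wy":0,"wz":0},{"x":0,"y":0,"z":-0.03,"wx":0,"wy":0,"wz":0},{"x":0,"y":0,"z":-0.055,"wx":0,"wy":0,"wz":0},{"x":0,"y":0,"z":-0.085,"wx":0,"wy":0,"wz":0},{"x":0,"y":0,"z":-0.115,"wx":0,"wy":0,"wz":0},{"x":0,"y":0,"z":-0.135,"wx":0,"wy":0,"wz":0},{"x":0,"y":0,"z":-0.145,"wx":0,"wy":0,"wz":0},{"x":0,"y":0,"z":-0.145,"wx":0,"wy":0,"wz":0}]'; python3 go.py bridge,.16; python3 -c '
from h import *
snap("d")
i,j=load("a")["side"]["image"],load("d")["side"]["image"]
k=np.s_[214:242,300:332]
print(np.abs(i[k].astype(int)-j[k]).mean(2)[::4,::4].round())
for q in (i,j):
  m=(q[k].min(2)>150)&(np.ptp(q[k],axis=2)<25); print(m.sum(), np.argwhere(m).mean(0)+[214,300])'
```

```text
time: 4.63
position: [0.4744, 0.0017, 0.1613]
tool_rot: [0.668, 3.065, 0.004]
ft_force: [0.4, 0.1, -0.4]
grip_width: 0.005
grip_force: 0.0
bridge,.16 shift mm [ 23.9 303.4   2.3]
t 4.6333 [0.4744 0.0017 0.1613] level deg [0.2  0.23 0.  ] F [ 0.4  0.1 -0.4] 0.005322370082321789
[[22. 21. 23. 21. 23. 24. 22. 21.]
 [23.  5.  3.  3.  2.  3.  2.  3.]
 [ 4.  4.  3.  4.  5.  5.  5.  3.]
 [ 2.  3.  3.  5.  5.  3.  1.  3.]
 [ 1.  5.  2.  3.  0.  1.  3.  3.]
 [ 4.  3.  1.  2.  0.  1.  2. 10.]
 [ 3.  3.  2.  2.  4.  2.  2.  3.]]
95 [224.54736842 315.32631579]
95 [224.54736842 315.32631579]
```

The button is back up: the side picture matches the start. Now to the bridge.

```bash
python3 -m handwheel '[{"x":0,"y":0.03,"z":0,"wx":0,"wy":0,"wz":0},{"x":0.005,"y":0.065,"z":0,"wx":0,"wy":0,"wz":0},{"x":0.01,"y":0.1,"z":0,"wx":0,"wy":0,"wz":0},{"x":0.01,"y":0.135,"z":0,"wx":0,"wy":0,"wz":0},{"x":0.015,"y":0.17,"z":0,"wx":0,"wy":0,"wz":0},{"x":0.015,"y":0.205,"z":0,"wx":0,"wy":0,"wz":0},{"x":0.02,"y":0.24,"z":0,"wx":0,"wy":0,"wz":0},{"x":0.02,"y":0.27,"z":0,"wx":0,"wy":0,"wz":0},{"x":0.024,"y":0.29,"z":0,"wx":0,"wy":0,"wz":0},{"x":0.024,"y":0.303,"z":0,"wx":0,"wy":0,"wz":0}]'; python3 -m handwheel '[{"x":0,"y":0,"z":0,"wx":0,"wy":0,"wz":0},{"x":0,"y":0,"z":0,"wx":0,"wy":0,"wz":0},{"x":0,"y":0,"z":0,"wx":0,"wy":0,"wz":0}]';python3 go.py bridge,.05
```

```text
time: 5.57
position: [0.5753, 0.2899, 0.1555]
tool_rot: [-0.664, -3.067, 0.003]
ft_force: [-0.5, 1.0, -0.3]
grip_width: 0.004
grip_force: 0.0
time: 5.82
position: [0.5764, 0.2848, 0.1574]
tool_rot: [-0.672, -3.067, 0.004]
ft_force: [0.8, -0.0, 0.2]
grip_width: 0.005
grip_force: 0.0
bridge,.05 shift mm [ -1.3   3.9 107.4]
t 5.8167 [0.5764 0.2848 0.1574] level deg [-0.17 -0.05 -0.  ] F [ 0.8 -0.   0.2] 0.0045173977975139
```

```bash
python3 -m handwheel '[{"x":0,"y":0.002,"z":0.01,"wx":0,"wy":0,"wz":0},{"x":-0.001,"y":0.003,"z":0.03,"wx":0,"wy":0,"wz":0},{"x":-0.001,"y":0.003,"z":0.05,"wx":0,"wy":0,"wz":0},{"x":-0.001,"y":0.003,"z":0.07,"wx":0,"wy":0,"wz":0},{"x":-0.001,"y":0.003,"z":0.085,"wx":0,"wy":0,"wz":0},{"x":-0.001,"y":0.003,"z":0.096,"wx":0,"wy":0,"wz":0},{"x":-0.001,"y":0.003,"z":0.104,"wx":0,"wy":0,"wz":0},{"x":-0.001,"y":0.003,"z":0.107,"wx":0,"wy":0,"wz":0},{"x":-0.001,"y":0.003,"z":0.107,"wx":0,"wy":0,"wz":0},{"x":-0.001,"y":0.003,"z":0.107,"wx":0,"wy":0,"wz":0}]';python3 go.py bridge,.05; python3 -c '
from h import *
snap("e");d=load("e");a=load("a")
r=lambda d,n,x,y,w,h,s:cv2.resize(d[n]["image"][y:y+h,x:x+w,::-1],None,fx=s,fy=s)
cv2.imwrite("pics/e.png",np.hstack([r(d,"top",130,110,100,120,4),r(d,"side",272,90,100,120,4)]))'
```

```text
time: 6.65
position: [0.5797, 0.2891, 0.0528]
tool_rot: [0.67, 3.068, 0.001]
ft_force: [-0.8, 0.3, -0.4]
grip_width: 0.006
grip_force: 0.0
bridge,.05 shift mm [-0.1 -1.7  2.8]
t 6.65 [0.5797 0.2891 0.0528] level deg [ 0.06  0.04 -0.  ] F [-0.8  0.3 -0.4] 0.006052468434427793
```

View pics/e.png

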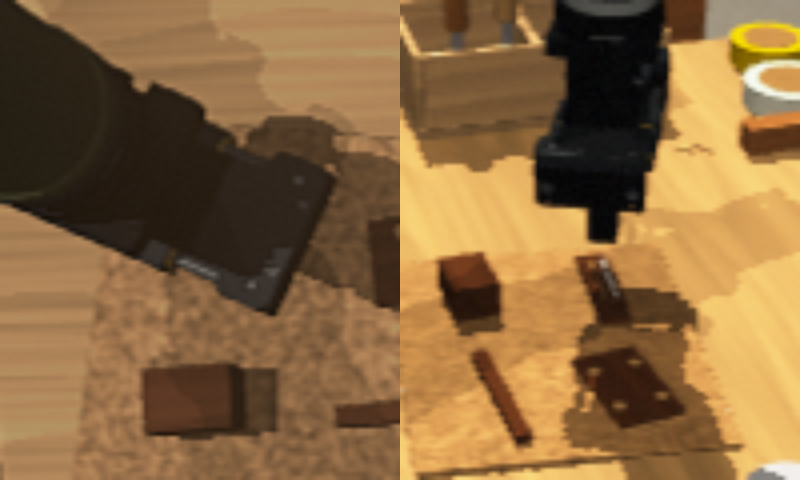

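The side crop shows the fingertips at (600,240), straight above the bridge at (603,285), about 3.6 cm up. I'll hold 2.5 s and then rise.

```bash
Z='{"x":0,"y":0,"z":0,"wx":0,"wy":0,"wz":0}' ; unset Z
python3 -m handwheel '[{"x":0,"y":0,"z":0,"wx":0,"wy":0,"wz":0},{"x":0,"y":0,"z":0,"wx":0,"wy":0,"wz":0},{"x":0,"y":0,"z":0,"wx":0,"wy":0,"wz":0},{"x":0,"y":0,"z":0,"wx":0,"wy":0,"wz":0},{"x":0,"y":0,"z":0,"wx":0,"wy":0,"wz":0},{"x":0,"y":0,"z":0,"wx":0,"wy":0,"wz":0},{"x":0,"y":0,"z":0,"wx":0,"wy":0,"wz":0},{"x":0,"y":0,"z":0,"wx":0,"wy":0,"wz":0},{"x":0,"y":0,"z":0,"wx":0,"wy":0,"wz":0},{"x":0,"y":0,"z":0,"wx":0,"wy":0,"wz":0}]'
python3 -m handwheel '[{"x":0,"y":0,"z":0,"wx":0,"wy":0,"wz":0},{"x":0,"y":0,"z":0,"wx":0,"wy":0,"wz":0},{"x":0,"y":0,"z":0,"wx":0,"wy":0,"wz":0},{"x":0,"y":0,"z":0,"wx":0,"wy":0,"wz":0},{"x":0,"y":0,"z":0,"wx":0,"wy":0,"wz":0},{"x":0,"y":0,"z":0,"wx":0,"wy":0,"wz":0},{"x":0,"y":0,"z":0,"wx":0,"wy":0,"wz":0},{"x":0,"y":0,"z":0,"wx":0,"wy":0,"wz":0},{"x":0,"y":0,"z":0,"wx":0,"wy":0,"wz":0},{"x":0,"y":0,"z":0,"wx":0,"wy":0,"wz":0}]' | head -2
python3 -m handwheel '[{"x":0,"y":0,"z":0,"wx":0,"wy":0,"wz":0},{"x":0,"y":0,"z":0,"wx":0,"wy":0,"wz":0},{"x":0,"y":0,"z":0,"wx":0,"wy":0,"wz":0},{"x":0,"y":0,"z":0,"wx":0,"wy":0,"wz":0},{"x":0,"y":0,"z":0,"wx":0,"wy":0,"wz":0},{"x":0,"y":0,"z":0,"wx":0,"wy":0,"wz":0},{"x":0,"y":0,"z":0,"wx":0,"wy":0,"wz":0},{"x":0,"y":0,"z":0,"wx":0,"wy":0,"wz":0},{"x":0,"y":0,"z":0,"wx":0,"wy":0,"wz":0},{"x":0,"y":0,"z":0,"wx":0,"wy":0,"wz":0}]' | head -2
python3 -m handwheel '[{"x":0,"y":0,"z":-0.02,"wx":0,"wy":0,"wz":0},{"x":0,"y":0,"z":-0.05,"wx":0,"wy":0,"wz":0},{"x":0,"y":0,"z":-0.08,"wx":0,"wy":0,"wz":0},{"x":0,"y":0,"z":-0.11,"wx":0,"wy":0,"wz":0},{"x":0,"y":0,"z":-0.135,"wx":0,"wy":0,"wz":0},{"x":0,"y":0,"z":-0.15,"wx":0,"wy":0,"wz":0},{"x":0,"y":0,"z":-0.15,"wx":0,"wy":0,"wz":0},{"x":0,"y":0,"z":-0.15,"wx":0,"wy":0,"wz":0}]'
python3 go.py seat,.2
```

```text
time: 7.58
position: [0.5791, 0.289, 0.0521]
tool_rot: [0.67, 3.069, 0.0]
ft_force: [0.9, -0.0, -0.3]
grip_width: 0.003
grip_force: 0.0
time: 8.42
position: [0.5791, 0.289, 0.0521]
time: 9.25
position: [0.5791, 0.289, 0.0521]
time: 9.92
position: [0.5795, 0.2892, 0.2029]
tool_rot: [0.67, 3.068, 0.002]
ft_force: [1.3, 0.8, -0.7]
grip_width: 0.006
grip_force: 0.0
seat,.2 shift mm [-199.6 -450.     2.3]
t 9.9167 [0.5795 0.2892 0.2029] level deg [ 0.1   0.06 -0.  ] F [ 1.3  0.8 -0.7] 0.005930014274612881
```

```bash
python3 -m handwheel '[{"x":-0.01,"y":-0.023,"z":0,"wx":0,"wy":0,"wz":0},{"x":-0.022,"y":-0.05,"z":0,"wx":0,"wy":0,"wz":0},{"x":-0.035,"y":-0.08,"z":0,"wx":0,"wy":0,"wz":0},{"x":-0.049,"y":-0.11,"z":0,"wx":0,"wy":0,"wz":0},{"x":-0.062,"y":-0.14,"z":0,"wx":0,"wy":0,"wz":0},{"x":-0.075,"y":-0.17,"z":0,"wx":0,"wy":0,"wz":0},{"x":-0.089,"y":-0.2,"z":0,"wx":0,"wy":0,"wz":0},{"x":-0.102,"y":-0.23,"z":0,"wx":0,"wy":0,"wz":0},{"x":-0.115,"y":-0.26,"z":0,"wx":0,"wy":0,"wz":0},{"x":-0.129,"y":-0.29,"z":0,"wx":0,"wy":0,"wz":0}]' | head -2
python3 -m handwheel '[{"x":-0.013,"y":-0.03,"z":0,"wx":0,"wy":0,"wz":0},{"x":-0.027,"y":-0.06,"z":0,"wx":0,"wy":0,"wz":0},{"x":-0.04,"y":-0.09,"z":0,"wx":0,"wy":0,"wz":0},{"x":-0.053,"y":-0.12,"z":0,"wx":0,"wy":0,"wz":0},{"x":-0.063,"y":-0.143,"z":0,"wx":0,"wy":0,"wz":0},{"x":-0.07,"y":-0.158,"z":0,"wx":0,"wy":0,"wz":0},{"x":-0.07,"y":-0.16,"z":0,"wx":0,"wy":0,"wz":0},{"x":-0.07,"y":-0.16,"z":0,"wx":0,"wy":0,"wz":0},{"x":-0.07,"y":-0.16,"z":0,"wx":0,"wy":0,"wz":0}]'
python3 go.py seat,.1
```

```text
time: 10.75
position: [0.5741, -0.0298, 0.2001]
time: 11.5
position: [0.5723, -0.2012, 0.2008]
tool_rot: [-0.668, -3.068, -0.002]
ft_force: [-0.1, -0.0, -0.4]
grip_width: 0.008
grip_force: 0.0
seat,.1 shift mm [ -2.1  -1.1 100.8]
t 11.5 [ 0.5723 -0.2012  0.2008] level deg [ 0.03 -0.13  0.  ] F [-0.1 -0.  -0.4] 0.00803905275062864
```

```bash
python3 -m handwheel '[{"x":-0.001,"y":-0.001,"z":0.01,"wx":0,"wy":0,"wz":0},{"x":-0.002,"y":-0.001,"z":0.03,"wx":0,"wy":0,"wz":0},{"x":-0.002,"y":-0.001,"z":0.05,"wx":0,"wy":0,"wz":0},{"x":-0.002,"y":-0.001,"z":0.07,"wx":0,"wy":0,"wz":0},{"x":-0.002,"y":-0.001,"z":0.085,"wx":0,"wy":0,"wz":0},{"x":-0.002,"y":-0.001,"z":0.095,"wx":0,"wy":0,"wz":0},{"x":-0.002,"y":-0.001,"z":0.099,"wx":0,"wy":0,"wz":0},{"x":-0.002,"y":-0.001,"z":0.099,"wx":0,"wy":0,"wz":0},{"x":-0.002,"y":-0.001,"z":0.099,"wx":0,"wy":0,"wz":0}]';python3 go.py seat,.1; python3 -c '
from h import *
snap("f");d=load("f");a=load("a")
r=lambda d,n,x,y,w,h,s:cv2.resize(d[n]["image"][y:y+h,x:x+w,::-1],None,fx=s,fy=s)
cv2.imwrite("pics/f.png",np.hstack([r(d,"top",357,100,100,120,4),r(d,"side",345,190,100,120,4)]))'
```

```text
time: 12.25
position: [0.5744, -0.2044, 0.1035]
tool_rot: [0.669, 3.069, 0.0]
ft_force: [-0.4, 0.3, 0.6]
grip_width: 0.008
grip_force: 0.0
seat,.1 shift mm [1.4 0.9 3.5]
t 12.25 [ 0.5744 -0.2044  0.1035] level deg [0.02 0.04 0.  ] F [-0.4  0.3  0.6] 0.007604855442800862
```

View pics/f.png

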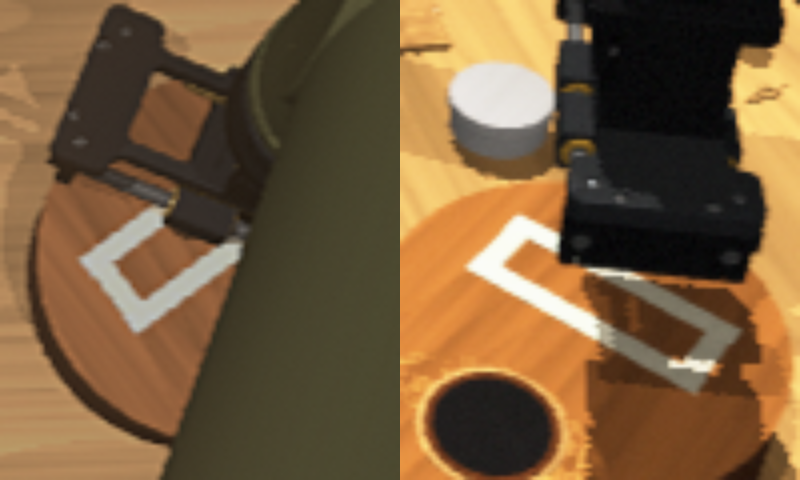

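The fingertips are hidden behind the gripper body, but the measured pose is within 2 mm of the seat's middle and 3.8 cm above it. The frame hasn't moved. Holding 2.5 s, then handing in.

```bash
python3 -m handwheel '[{"x":0,"y":0,"z":0,"wx":0,"wy":0,"wz":0},{"x":0,"y":0,"z":0,"wx":0,"wy":0,"wz":0},{"x":0,"y":0,"z":0,"wx":0,"wy":0,"wz":0},{"x":0,"y":0,"z":0,"wx":0,"wy":0,"wz":0},{"x":0,"y":0,"z":0,"wx":0,"wy":0,"wz":0},{"x":0,"y":0,"z":0,"wx":0,"wy":0,"wz":0},{"x":0,"y":0,"z":0,"wx":0,"wy":0,"wz":0},{"x":0,"y":0,"z":0,"wx":0,"wy":0,"wz":0},{"x":0,"y":0,"z":0,"wx":0,"wy":0,"wz":0},{"x":0,"y":0,"z":0,"wx":0,"wy":0,"wz":0}]' | head -2
python3 -m handwheel '[{"x":0,"y":0,"z":0,"wx":0,"wy":0,"wz":0},{"x":0,"y":0,"z":0,"wx":0,"wy":0,"wz":0},{"x":0,"y":0,"z":0,"wx":0,"wy":0,"wz":0},{"x":0,"y":0,"z":0,"wx":0,"wy":0,"wz":0},{"x":0,"y":0,"z":0,"wx":0,"wy":0,"wz":0},{"x":0,"y":0,"z":0,"wx":0,"wy":0,"wz":0},{"x":0,"y":0,"z":0,"wx":0,"wy":0,"wz":0},{"x":0,"y":0,"z":0,"wx":0,"wy":0,"wz":0},{"x":0,"y":0,"z":0,"wx":0,"wy":0,"wz":0},{"x":0,"y":0,"z":0,"wx":0,"wy":0,"wz":0}]' | head -2
python3 -m handwheel '[{"x":0,"y":0,"z":0,"wx":0,"wy":0,"wz":0},{"x":0,"y":0,"z":0,"wx":0,"wy":0,"wz":0},{"x":0,"y":0,"z":0,"wx":0,"wy":0,"wz":0},{"x":0,"y":0,"z":0,"wx":0,"wy":0,"wz":0},{"x":0,"y":0,"z":0,"wx":0,"wy":0,"wz":0},{"x":0,"y":0,"z":0,"wx":0,"wy":0,"wz":0},{"x":0,"y":0,"z":0,"wx":0,"wy":0,"wz":0},{"x":0,"y":0,"z":0,"wx":0,"wy":0,"wz":0},{"x":0,"y":0,"z":0,"wx":0,"wy":0,"wz":0},{"x":0,"y":0,"z":0,"wx":0,"wy":0,"wz":0}]'
python3 -c 'from bench import ctrl; print(ctrl.close_job())'
```

```text
time: 13.18
position: [0.5739, -0.2047, 0.103]
time: 14.02
position: [0.5739, -0.2047, 0.1031]
time: 14.85
position: [0.5739, -0.2047, 0.1031]
tool_rot: [0.67, 3.069, 0.0]
ft_force: [0.6, 0.2, -0.4]
grip_width: 0.008
grip_force: 0.0
the job is handed in; nothing more can be done
None
```

The button was pressed right down and let go, then the fingertips held for 2.5 s over the bridge and again over its taped place on the ukulele, both about 3.8 cm up; the arm is still pointing there and the job was handed in at about 15 s.

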